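Show a finished pendant to the inspection camera

ROBOT

A 6-joint arm with a two-finger parallel gripper is mounted at the origin on the work surface. World frame = base frame: x ahead of the robot, y to its left, z up, the work surface at z = 0. Lengths are in m, angles in degrees, forces in N, time in s.
With the tool pointing down it reaches from about 0.4 to 0.825 m from the base axis. Payload 7 kg.
Tool frame: the origin (TCP) lies on the centre line of the jaws, within the pads' length; the fingertips stand 8 mm ahead of it and the grasp point (between the pads) lies 11 mm behind it; z points along the fingers, y is the line along which they close (so a half turn about z gives the same grasp; the last joint's range is limited). The gripper opens to 88 mm and grips with 3 to 60 N. Pads are 19 mm wide; open, the fingers measure 130 mm over their backs; the gripper's body (78 mm by 193 mm) begins 47 mm behind the grasp point.
Start: joints at [-48.524, 20.546, 0.682, 0, -70.136, -16.507], TCP at [0.285, -0.612, 0.235] pointing down, gripper open.
Joint ranges: [-176.03, 176.03], [-82.01, 121.73], [-58.28, 71.71], [-173.87, 95.51], [-174.79, -0.11], [-173.66, 173.66]. Speed limits (degrees/s): [136.94, 136.94, 172.46, 180, 180, 180].

INTERFACE

Orientations are given as [roll, pitch, yaw] about the fixed x, y, z axes, in that order (R = Rz(yaw) Ry(pitch) Rx(roll)).
In Python, from plant import r gives the robot as it stands.
- The arm moves only by the tool carry_out, never from a script. Its argument "targets" is a list of rows, each a list of 6 numbers: the shift along the tool's x, y, z scaled (see below), then the turn, a rotation vector about the tool's x, y, z scaled (see below). A call has 1 to 5 rows; each row shifts and turns the commanded pose from where the row before left it, along the tool's axes as they then stand; what a row does not reach is not made up. The controller multiplies each number of a shift by 0.5 m and each number of a turn by 60 degrees. A row lasts 1/8 s, in which the tool goes at most 62.5 mm and 10.7 degrees, less where a joint would pass 70% of its speed; a pose out of reach is approached as far as the arm can. A call with a number of a shift or a turn outside -1 to 1 is refused whole. A call with a gripper value outside its range is refused whole. "hand" is the opening, from 0 (shut) to 1 (fully open), set as the call begins (left out, the last holds). The fingers move at their own pace and stop on an object; "squeeze" is the grip in N (left out, the last holds). Time passes only in rows, so rows that do not move let the fingers close. It gives the time, the measured TCP pose, the force, the opening and the grip force at its end, in the units of the state.
- r.get_state(): the state, without advancing time (a new reading comes with each control period).
- r.capture(name): name is "scene" or "side" or "wrist"; returns the picture (480x640x3 uint8, red, green, blue); there is no depth.
- r.camera_info(name): a dict with "K" (3x3 intrinsics, pixels), "distortion" ([k1, k2, p1, p2, k3] as OpenCV has them; the pictures are not rectified), "eye" and "attitude" of the camera in the world. Camera axes: x right, y down, z forward; pixel columns grow to the right and rows downward; lengths in m; the calibration is good to about 2 mm. A picture is of the moment at which its call begins: read the wrist's pose just before it. camera_info takes no time and is no camera call; for the wrist camera it gives the pose at the moment of the call.
- r.close_job(): hands the job in; it is judged then, once.
The state is a dict: "time_s": time; "joints": joint angles; "qd": joint speeds; "joint_torque": joint torques, N m; "tcp_pos": TCP position; "eef_rot": TCP orientation; "contact_force": force on the tool from outside, world axes, zero at the start; "moment": the same for the moment, N m; "gripper_width": finger opening in m; "gripper_force": force on a finger pad.
Only numpy, scipy, OpenCV 4.12 (cv2) and the standard library are available. Lean on these libraries where they do the work, as an engineer would, in place of code of your own. Each camera call takes 0.05 s, during which the arm holds its last target. There are 200 camera calls.

TASK

Slide the tray's keeper bar all the way to its end stop, away from the pendants, then lift out the pendant with the round, beaded fan-shaped crown and show it to the inspection camera: crown up, decorated front squarely facing the lens (lean it back to suit the camera's downward look), its face centred on the lens and 70 mm from it. Finish while holding it still there in the air, clear of everything but the gripper. Leave the other two pendants standing in their slots and do not push the camera out of its setting.

Things in the scene. Friction and masses are not known exactly. Their poses are not given: they have to be found in the camera images.
- tray: fixed wooden block 50 mm (x) by 250 (y) by 24 high, slots 14 deep in a row along y at -75, 0 and +75 mm; aluminium rails 12 high at y = +-137 run to a cross bar at x = 134. Origin: underside centre, on the bench, below the middle slot. x points away from the near (robot) side; turned up to 0.35 rad.
- keeper (a joint): slide of the keeper bar along the tray's +x: starts at 0 to 0.010 m (over the pendants), 0.075 = end stop (fully open). About 1.5 N friction; stays where left. The bar is an aluminium strip 24 mm wide (x), 290 long (y), 71 to 76 mm above the bench, 4 to 8 mm over the crowns so they cannot be lifted out, with a leg at each end.
- keeper_knob (a point): on the axis of the keeper bar's black upright round knob, 16 mm in diameter, on the middle of the bar, reaching from 76 to 102 mm above the bench; this point is 90 mm above the bench. Axes as the tray's. At the end stop it lies 75 mm along the tray's +x from the tray's origin (above x = 75, y = 0).
- fan_pendant: THE WANTED ONE: brass pendant, upright plate 8 mm thick (x), 30 wide (y), straight side edges to 40 above its foot, then a round fan crown (radius 13 mm) edged with small beads, 56 mm tall in all. Origin: centre of its foot; z up, decorated front (round stone, beads) to -x. 80 to 145 g. Starts in any of the tray slots, foot 10 mm above bench, about 1 mm play, front to the tray's near side.
- fan_face (a point): centre of the wanted pendant's decorated front face, 28 mm above its foot and 4 mm in front of its middle plane; axes as the pendant's
- point_pendant: leave: brass pendant, upright plate 8 mm thick (x), 30 wide (y), straight side edges to 40 above its foot, then a single triangular point, 54 mm tall in all. Origin: centre of its foot; z up, decorated front (round stone, beads) to -x. 80 to 145 g. Starts in any of the tray slots, foot 10 mm above bench, about 1 mm play, front to the tray's near side.
- horn_pendant: leave: brass pendant, upright plate 8 mm thick (x), 30 wide (y), straight side edges to 40 above its foot, then two square prongs with a gap between, 55 mm tall in all. Origin: centre of its foot; z up, decorated front (round stone, beads) to -x. 80 to 145 g. Starts in any of the tray slots, foot 10 mm above bench, about 1 mm play, front to the tray's near side.
- lens (a point): centre of the camera's lens front. It looks along this frame's -x, 0.10 to 0.40 rad below level; y level, z up in the picture. Ring 60 mm across; head 56 wide (y), 50 high (z), 100 long behind. Friction holds it (60 N in height, 8 Nm in tilt). fan_face belongs 70 mm from here along -x, pendant z along this z, pendant front (-x) along this +x.
- camera_stand: fixed stand of the inspection camera: dark base plate 120 mm (x) by 140 (y), 18 thick, steel column 24 thick and 378 high at x = +35 behind the head. Origin: underside centre of the plate. The camera looks to its -x side; the lens stands about 95 mm in front (-x) of the origin, 150 to 260 mm above the bench.

How it is judged (in metres and radians):
On the way, in this order (a step that is already met when the one before it is completed fails the run):
1. the keeper bar is at its end stop (within 5 mm) (value of joint keeper above 0.07 m), for 0.2 s.
2. the fan pendant is lifted clear of its slot in the gripper (height (world z) of fan_pendant above 0.045 m and contact force between fan_pendant and the fingers above 0.5 N), for 0.1 s.
At the end, for the whole second after the job is handed in: Gripper holds the fan pendant still in the air, clear of camera and tray: face 52-88 mm from the lens, within 14 mm of its axis each way, square within 12 degrees, front to lens, crown up; keeper within 5 mm of its stop; other pendants upright in their slots; lens moved under 8 mm (x of fan_face in the frame of lens between -0.088 and -0.052 m and y of fan_face in the frame of lens between -0.014 and 0.014 m and z of fan_face in the frame of lens between -0.014 and 0.014 m and x of lens in the frame of fan_pendant below -0.03 m and angle between the x axis of fan_pendant and the x axis of lens, either way round below 0.21 rad and angle between the y axis of fan_pendant and the y axis of lens, either way round below 0.21 rad and angle between fan_pendant's own z axis and vertical below 0.9 rad and height (world z) of fan_pendant above 0.06 m and contact force between fan_pendant and the fingers above 0.5 N and contact force between fan_pendant and camera_stand below 0.1 N and contact force between fan_pendant and tray below 0.1 N and linear speed of fan_pendant below 0.03 m/s and value of joint keeper above 0.07 m and angle between each of point_pendant, horn_pendant's own z axis and vertical below 0.25 rad and height (world z) of each of point_pendant, horn_pendant below 0.016 m and distance of each of point_pendant, horn_pendant from where it was at the start of the episode below 0.015 m and distance of lens from where it was at the start of the episode below 0.008 m); the arm keeps its last pose, push and grip.
It fails at once if another pendant is pulled out or knocked (moved over 20 mm) (distance of any of point_pendant, horn_pendant from where it was at the start of the episode above 0.02 m).
It fails at once if the camera is pushed out of its setting (lens moved over 10 mm) (distance of lens from where it was at the start of the episode above 0.01 m).
It also fails if it takes over 54 s, if anything falls off the work surface, if the arm or the gripper's body presses on something with over 40 N, if the wrist force passes 120 N, or if a joint passes its speed limit or range.

## Working session

There is one attempt and no reset: what is moved stays moved. The work goes in short steps, Python scripts to look and compute and a tool call to move; the robot and the scene stay as the last step left them, time stands still between calls to the robot, and variables do not carry over. Pictures are saved under pics/ and viewed, at most 10 in all, crops included, and the job is handed in when it is done.

Besides the shell and the picture viewer there is one more tool, called after "Request:" as name(argument=value, ...), one argument or row to a line, values as JSON. carry_out: Moves the arm, as the interface text tells. Its arguments: {"type":"object","properties":{"targets":{"type":"array","items":{"type":"array","items":{"type":"number","minimum":-1,"maximum":1}}},"hand":{"type":"number"},"squeeze":{"type":"number"}},"required":["targets"]}

```bash
mkdir -p pics; ls; python3 - <<'E'
from plant import r
import cv2,numpy as np
for n in ["scene","side","wrist"]:
    i=r.camera_info(n); print(n,np.round(i["K"],1).tolist(),i["distortion"],np.round(i["eye"],4),np.round(i["attitude"],4).tolist())
    cv2.imwrite(f"pics/{n}0.png",r.capture(n)[:,:,::-1])
s=r.get_state();print(s)
E
```

```text
pics
scene [[435.8, 0.0, 315.4], [0.0, 435.8, 240.2], [0.0, 0.0, 1.0]] [-0.10582087  0.          0.          0.          0.        ] [ 1.1306 -0.0497  0.5293] [-121.7169, -0.8378, 73.1694]
side [[517.3, 0.0, 317.5], [0.0, 517.3, 236.2], [0.0, 0.0, 1.0]] [-0.12557117  0.          0.          0.          0.        ] [0.1192 0.5271 0.8323] [-140.9218, 0.1834, -131.9493]
wrist [[412.9, 0.0, 317.6], [0.0, 412.9, 242.2], [0.0, 0.0, 1.0]] [0.03058241 0.         0.         0.         0.        ] [ 0.2233 -0.639   0.3828] [165.6639, -0.0717, 114.9564]
{'time_s': 0.15, 'joints': array([-4.85222886e+01,  2.05825805e+01,  6.46404454e-01, -1.45155888e-02,
       -7.01370860e+01, -1.65066683e+01]), 'qd': array([-0.01980392, -0.12227512,  0.15486633,  0.03572666,  0.02479337,
        0.06254026]), 'joint_torque': array([-5.50504465e-04, -5.83277214e+01,  2.93290526e+01,  7.00113192e+00,
        8.82128079e-03, -1.50051646e-04]), 'tcp_pos': array([ 0.28477756, -0.6115861 ,  0.23383621]), 'eef_rot': array([ 1.79925880e+02, -7.73254728e-03, -1.55033893e+02]), 'contact_force': array([ 0.30443484, -0.18848702,  0.60302748]), 'moment': array([ 0.03075732, -0.07889828, -0.0619999 ]), 'gripper_force': 0.0, 'gripper_width': 0.08782561781751214}
```

View pics/scene0.png

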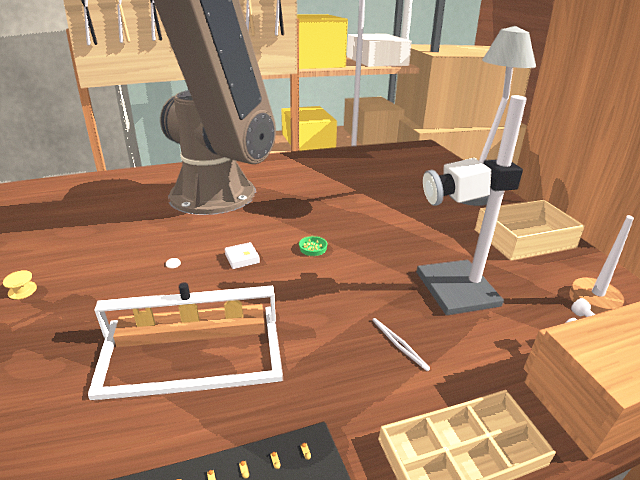

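View pics/side0.png

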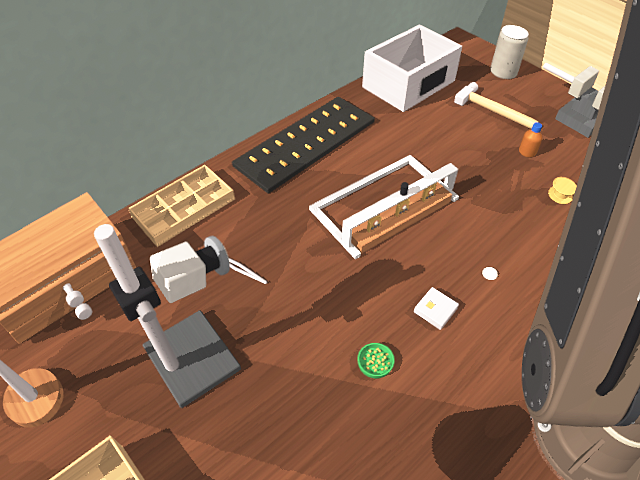

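The scene view shows the tray at (90–282, 285–397) with the knob near (184,290), and the lens near (433,188). In the side view the tray is around (310–460, 155–258), the knob near (404,188), and the lens near (213,257). I'll zoom in.

```bash
python3 - <<'E'
import cv2,numpy as np
a=cv2.imread("pics/scene0.png");b=cv2.imread("pics/side0.png")
z=lambda m,x,y:cv2.resize(m[y:y+150,x:x+200],None,fx=4,fy=4,interpolation=cv2.INTER_CUBIC)
def grid(m,x,y):
    m=z(m,x,y)
    for k in range(0,200,20): cv2.putText(m,str(x+k),(4*k,10),0,.35,(0,255,255),1);cv2.line(m,(4*k,0),(4*k,600),(0,255,255),1) if 0 else cv2.line(m,(4*k,12),(4*k,20),(0,255,255),1)
    for k in range(0,150,10): cv2.putText(m,str(y+k),(0,4*k+4),0,.35,(0,255,255),1)
    return m
cv2.imwrite("pics/z1.png",grid(a,90,270)); cv2.imwrite("pics/z2.png",grid(b,290,130))
c=np.hstack([grid(a,380,130)[:,:],grid(b,110,210)]);cv2.imwrite("pics/z3.png",np.hstack([grid(a,415,155)[:400,:400],grid(b,145,225)[:400,:400]]))
E
```

```text
(no output)
```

View pics/z1.png

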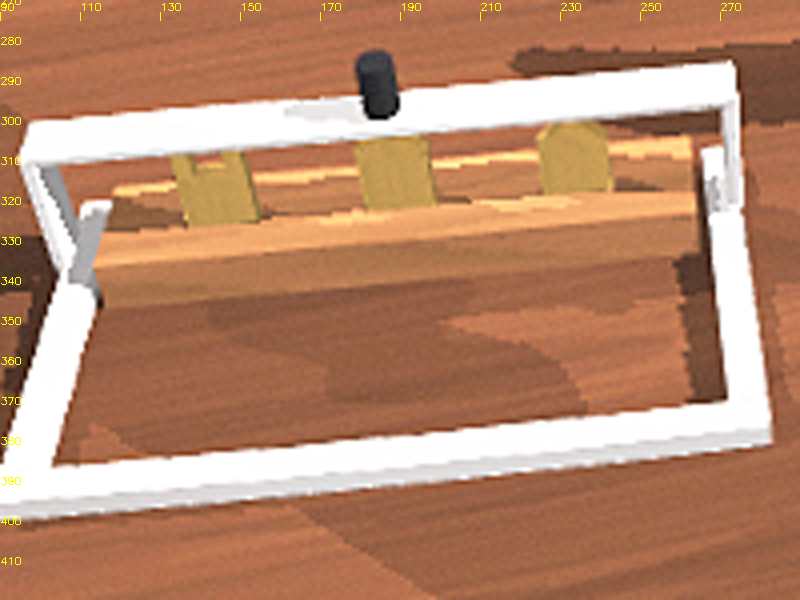

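View pics/z2.png

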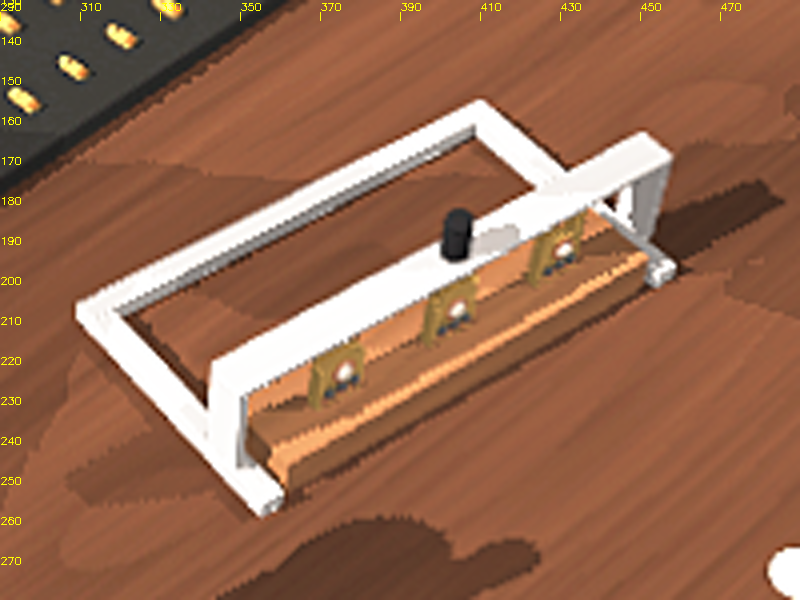

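View pics/z3.png

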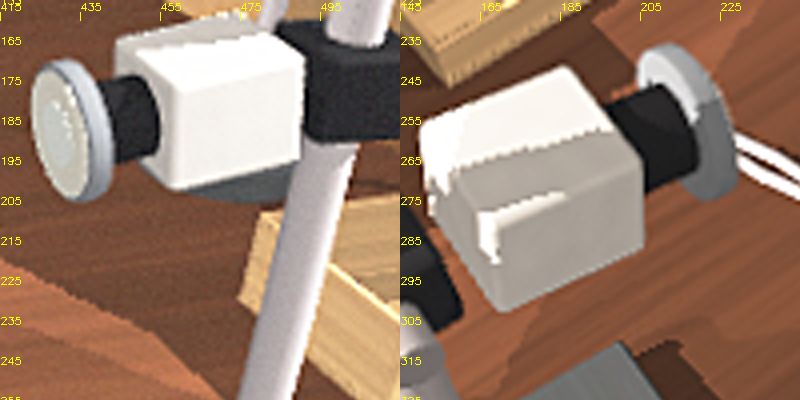

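Horns sit in the left slot in the scene view (tray −y). The round and pointed crowns still have to be told apart in the other two slots. I'll fit the tray pose from these corners and triangulate the lens roughly.

```bash
cat > h.py <<'E'
import numpy as np, cv2
from scipy.spatial.transform import Rotation as R
from scipy.optimize import least_squares
from plant import r
def cam(n):
    i=r.camera_info(n); return i["K"],i["distortion"],np.array(i["eye"]),R.from_euler("xyz",i["attitude"],degrees=True).as_matrix()
def proj(c,P):
    K,d,e,A=c; Q=(np.atleast_2d(P)-e)@A
    return cv2.projectPoints(Q.reshape(-1,1,3),np.zeros(3),np.zeros(3),np.array(K),np.array(d))[0].reshape(-1,2)
def tri(obs):  # [(cam,uv)]
    f=lambda p:np.concatenate([(proj(c,p)-uv).ravel() for c,uv in obs])
    s=least_squares(f,[.6,0,.1]); return s.x,np.round(s.fun,1)
def show(name,img): cv2.imwrite(f"pics/{name}.png",img[:,:,::-1])
E
cat > fit.py <<'E'
from h import *
C={n:cam(n) for n in("scene","side")}
T=[("scene",1,0,0,.102,183.8,283.9),("side",1,0,0,.102,405,183.5),("scene",1,0,0,.076,185.5,298.4),("side",1,0,0,.076,403.8,194),
("scene",1,-.012,-.145,.076,97,300.5),("scene",1,-.012,.145,.076,273.7,285.5),("side",1,.012,-.145,.076,450,163),("side",1,-.012,-.145,.076,458,169.2),("side",1,.012,.145,.076,343,220),
("side",0,-.025,-.125,.024,452,193),("side",0,-.025,.125,.024,358,242.5),("side",0,-.025,.125,0,362.5,252.5),
("scene",0,.025,.125,.024,263.7,318.2),("scene",0,.025,.125,0,263.7,333.7),("scene",0,-.025,.125,.024,262.5,304.5),("scene",0,-.025,-.125,.024,118.7,317.5)]
def f(q):
    x,y,w,k=q;o=[]
    for n,m,a,b,z,u,v in T:
        a=a+m*k;P=[x+a*np.cos(w)-b*np.sin(w),y+a*np.sin(w)+b*np.cos(w),z]
        o.append(proj(C[n],P)[0]-[u,v])
    return np.ravel(o)
s=least_squares(f,[.65,-.3,0,0],loss="soft_l1");print(s.x);print(np.round(s.fun.reshape(-1,2) if 0 else f(s.x).reshape(-1,2),1).tolist())
print(tri([(C["scene"],(431.5,187.5)),(C["side"],(218.7,255.7))]))
E
python3 fit.py
```

```text
[ 0.54254144 -0.08698504 -0.12298987  0.0020179 ]
[[-0.5, 1.1], [0.4, 0.3], [0.1, -0.8], [-0.0, -1.2], [0.5, 0.0], [-0.5, -0.2], [0.6, -1.1], [0.5, -1.0], [-0.0, 0.2], [0.1, 0.1], [3.9, 2.6], [-1.4, -0.1], [0.8, 5.2], [1.5, 0.1], [-0.1, -0.1], [0.1, -0.2]]
(array([0.55550021, 0.33237606, 0.22738373]), array([ 0.2,  0. ,  0.2, -0. ]))
```

```bash
cat >> h.py <<'E'
def rot(w): return R.from_euler("xyz",[180,0,w],degrees=True)
def plan(p,Rt,n=None,Ra=None,pa=None):
    s=r.get_state(); pa=np.array(s["tcp_pos"]) if pa is None else pa
    Ra=R.from_euler("xyz",s["eef_rot"],degrees=True) if Ra is None else Ra
    rv=(Ra.inv()*Rt).as_rotvec(); d=np.array(p)-pa
    if n is None: n=int(np.ceil(max(np.linalg.norm(d)/.045,np.degrees(np.linalg.norm(rv))/10,1)))
    print("t",s["time_s"],"tcp",pa.round(4),"n",n)
    for k in range(n):
        Rk=Ra*R.from_rotvec(rv*k/n)
        print(np.round(np.r_[Rk.inv().apply(d/n)/.5,np.degrees(rv/n)/60],4).tolist(),end=",\n")
E
python3 -c "
from h import *
plan([.5445,-.087,.2],rot(-7.05))"
```

```text
t 0.15 tcp [ 0.2848 -0.6116  0.2338] n 15
[-0.0609, 0.0488, 0.0046, 0.0, 0.0001, -0.1644],
[-0.0684, 0.0376, 0.0046, 0.0, 0.0001, -0.1644],
[-0.0738, 0.0254, 0.0045, 0.0, 0.0001, -0.1644],
[-0.0771, 0.0123, 0.0045, 0.0, 0.0001, -0.1644],
[-0.078, -0.0011, 0.0045, 0.0, 0.0001, -0.1644],
[-0.0767, -0.0144, 0.0045, 0.0, 0.0001, -0.1644],
[-0.0731, -0.0273, 0.0045, 0.0, 0.0001, -0.1644],
[-0.0673, -0.0395, 0.0045, 0.0, 0.0001, -0.1644],
[-0.0596, -0.0504, 0.0045, 0.0, 0.0001, -0.1644],
[-0.0501, -0.0599, 0.0045, 0.0, 0.0001, -0.1644],
[-0.0391, -0.0676, 0.0045, 0.0, 0.0001, -0.1644],
[-0.0269, -0.0733, 0.0045, 0.0, 0.0001, -0.1644],
[-0.014, -0.0768, 0.0045, 0.0, 0.0001, -0.1644],
[-0.0006, -0.078, 0.0045, 0.0, 0.0001, -0.1644],
[0.0128, -0.077, 0.0045, 0.0, 0.0001, -0.1644],
```

Request:
carry_out(
  targets=[
    [-0.061,0.049,0.0045,0,0,-0.164],
    [-0.068,0.038,0.0045,0,0,-0.164],
    [-0.074,0.025,0.0045,0,0,-0.164],
    [-0.077,0.012,0.0045,0,0,-0.164],
    [-0.078,-0.001,0.0045,0,0,-0.164],
  ],
  hand=1,
)

```text
time_s: 0.78
tcp_pos: [0.372, -0.4359, 0.223]
eef_rot: [180.0, 0.0, -105.5]
contact_force: [0.1, -0.2, 0.4]
gripper_width: 0.0875
gripper_force: 0.0
```

Request:
carry_out(
  targets=[
    [-0.077,-0.014,0.0045,0,0,-0.164],
    [-0.073,-0.027,0.0045,0,0,-0.164],
    [-0.067,-0.04,0.0045,0,0,-0.164],
    [-0.06,-0.05,0.0045,0,0,-0.164],
    [-0.05,-0.06,0.0045,0,0,-0.164],
  ],
)

```text
time_s: 1.4
tcp_pos: [0.4589, -0.2611, 0.2119]
eef_rot: [180.0, 0.0, -56.3]
contact_force: [-0.2, -0.2, -0.2]
gripper_width: 0.0878
gripper_force: 0.0
```

Request:
carry_out(
  targets=[
    [-0.039,-0.068,0.0045,0,0,-0.164],
    [-0.027,-0.073,0.0045,0,0,-0.164],
    [-0.014,-0.077,0.0045,0,0,-0.164],
    [-0.001,-0.078,0.0045,0,0,-0.164],
    [0.013,-0.077,0.0045,0,0,-0.164],
  ],
)

```text
time_s: 2.02
tcp_pos: [0.5464, -0.0866, 0.2007]
eef_rot: [180.0, 0.0, -7.1]
contact_force: [0.3, 0.3, -0.5]
gripper_width: 0.0878
gripper_force: 0.0
```

```bash
python3 -c "
from h import *
s=r.get_state();print(s['joints'].round(1),s['tcp_pos'].round(4),s['eef_rot'].round(2))
show('w1',r.capture('wrist'))
plan([.5445,-.087,.088],rot(-7.05))"
```

```text
[ 11.3  10.6 -17.7  -0.  -61.8  71.6] [ 0.5464 -0.0866  0.2007] [ 1.8e+02  1.0e-02 -7.1e+00]
t 2.075 tcp [ 0.5484 -0.0837  0.2003] n 3
[-0.0024, 0.0025, 0.0749, -0.0002, -0.0002, 0.0029],
[-0.0023, 0.0025, 0.0749, -0.0002, -0.0002, 0.0029],
[-0.0023, 0.0025, 0.0749, -0.0002, -0.0002, 0.0029],
```

View pics/w1.png

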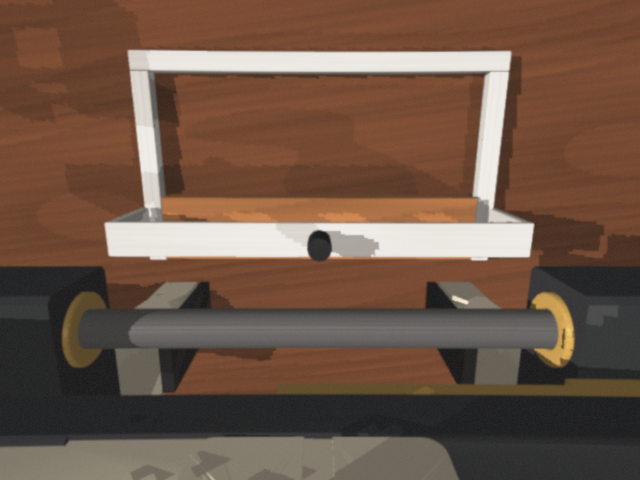

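The wrist view shows the closed keeper bar across (107–530, 222–257) with the knob top near (319,243). It lines up with the jaws. I'll check this against the fit, then descend.

```bash
python3 -c "
from h import *
c=cam('wrist'); im=r.capture('wrist')
k=(im.max(2)<45); k[:205]=0;k[262:]=0
v,u=np.nonzero(k[:, 290:350]);print('knob dark blob',u.min()+290,u.max()+290,v.min(),v.max())
print(proj(c,[[.5445,-.0872,.102],[.5445,-.0872,.076]]))
plan([.5445,-.087,.090],rot(-7.05))"
```

```text
knob dark blob 314 334 234 247
[[324.714423   250.16400341]
 [324.09341172 240.05395508]]
t 2.125 tcp [ 0.5473 -0.0852  0.2002] n 3
[-0.0017, 0.0014, 0.0735, -0.0, 0.0001, 0.0002],
[-0.0017, 0.0014, 0.0735, -0.0, 0.0001, 0.0002],
[-0.0017, 0.0014, 0.0735, -0.0, 0.0001, 0.0002],
```

Request:
carry_out(
  targets=[
    [-0.001,0.001,0.07,0,0,0],
    [-0.001,0.001,0.07,0,0,0],
    [-0.001,0.001,0.06,0,0,0],
    [0,0,0.02,0,0,0],
    [0,0,0,0,0,0],
  ],
)

```text
time_s: 2.75
tcp_pos: [0.5443, -0.0894, 0.0907]
eef_rot: [180.0, 0.0, -7.5]
contact_force: [-0.4, 0.2, 0.1]
gripper_width: 0.0877
gripper_force: 0.0
```

Request:
carry_out(
  targets=[
    [0,0,0,0,0,0],
    [0,0,0,0,0,0],
    [0,0,0,0,0,0],
    [0,0,0,0,0,0],
    [0,0,0,0,0,0],
  ],
  hand=0,
  squeeze=15,
)

```text
time_s: 3.38
tcp_pos: [0.5444, -0.0891, 0.0909]
eef_rot: [-180.0, -0.0, -7.4]
contact_force: [-0.3, 0.5, 0.8]
gripper_width: 0.0432
gripper_force: 0.0
```

Request:
carry_out(
  targets=[
    [0,0,0,0,0,0],
    [0,0,0,0,0,0],
    [0,0,0,0,0,0],
    [0,0,0,0,0,0],
    [0,0,0,0,0,0],
  ],
)

```text
time_s: 4.0
tcp_pos: [0.5452, -0.0876, 0.0908]
eef_rot: [-179.9, -0.1, -7.4]
contact_force: [0.3, 9.1, -0.7]
gripper_width: 0.0153
gripper_force: 15.0
```

Request:
carry_out(
  targets=[
    [0.015,0,0,0,0,0],
    [0.03,0,0,0,0,0],
    [0.03,0,0,0,0,0],
    [0.03,0,0,0,0,0],
    [0.015,0,0,0,0,0],
  ],
)

```text
time_s: 4.62
tcp_pos: [0.6052, -0.0952, 0.0908]
eef_rot: [-179.9, -0.1, -7.4]
contact_force: [-0.1, 10.3, 2.7]
gripper_width: 0.0156
gripper_force: 15.0
```

Request:
carry_out(
  targets=[
    [0.012,0,0,0,0,0],
    [0.01,0,0,0,0,0],
    [0.008,0,0,0,0,0],
    [0.004,0,0,0,0,0],
    [0,0,0,0,0,0],
  ],
)

```text
time_s: 5.25
tcp_pos: [0.6169, -0.0967, 0.0903]
eef_rot: [-179.9, 0.4, -7.5]
contact_force: [-14.7, 15.2, 11.0]
gripper_width: 0.015
gripper_force: 15.0
```

Keeper is at the stop: the TCP is at tray x ≈ 75 mm and the resistance has risen. Next I release, rise and look.

Request:
carry_out(
  targets=[
    [-0.006,0,0,0,0,0],
    [0,0,0,0,0,0],
    [0,0,0,0,0,0],
    [0,0,0,0,0,0],
    [0,0,-0.01,0,0,0],
  ],
  hand=0.55,
)

```text
time_s: 5.88
tcp_pos: [0.6176, -0.0989, 0.0955]
eef_rot: [180.0, 0.1, -7.5]
contact_force: [0.1, 0.1, 0.6]
gripper_width: 0.0479
gripper_force: 0.0
```

Request:
carry_out(
  targets=[
    [0,0,-0.05,0,0,0],
    [-0.03,0,-0.08,0,0,0],
    [-0.07,0,-0.08,0,0,0],
    [-0.04,0,-0.04,0,0,0],
    [0,0,0,0,0,0],
  ],
)

```text
time_s: 6.5
tcp_pos: [0.5485, -0.0896, 0.2237]
eef_rot: [-179.9, -0.3, -7.4]
contact_force: [0.4, -0.4, -1.2]
gripper_width: 0.0485
gripper_force: 0.0
```

```bash
python3 -c "
from h import *
s=r.get_state();print(s['tcp_pos'].round(4),s['eef_rot'].round(2),s['gripper_width'])
a=r.capture('scene');show('s1',a);b=r.capture('wrist');show('w2',b)
m=np.vstack([cv2.resize(a[285:385,90:290],None,fx=4,fy=4,interpolation=2)[:300],cv2.resize(b[40:460],(457,300))[:, :].repeat(1,0) if 0 else np.pad(cv2.resize(b,(400,300)),((0,0),(0,400),(0,0)))])
d=r.capture('side');m[300:,400:]=cv2.resize(d[160:260,300:460],(480,300))[:,:400];show('m1',m)"
```

```text
[ 0.5485 -0.0896  0.2237] [-179.93   -0.27   -7.41] 0.048498403715898565
```

View pics/m1.png

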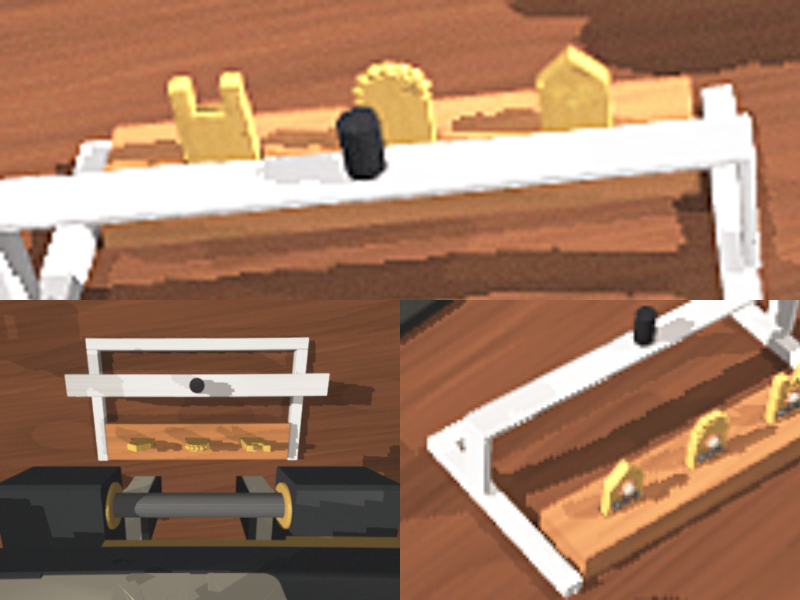

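The keeper is open. Scene crop, left to right: horn, **fan in the middle slot**, point. I'll check the fan's position by triangulating the crown top: scene (188.8,300.5), side (405,196.7), wrist (315,224).

```bash
python3 -c "
from h import *
S,D,W=cam('scene'),cam('side'),cam('wrist')
for o in([(S,(188.8,300.5)),(D,(405,196.7))],[(S,(188.8,300.5)),(D,(405,196.7)),(W,(315,224))]): print(tri(o))
print(proj(W,[.5425,-.087,.066]))
print(proj(W,[[.617,-.0962,.102]]), 'seen', 197*1.6,85*1.6)
plan([.5425,-.087,.10],rot(-7.05),3)"
```

```text
(array([ 0.54055756, -0.08474875,  0.06724233]), array([-1. , -0.5, -1.1,  0.7]))
(array([ 0.54877297, -0.08693929,  0.06743797]), array([-2.1,  2.7, -3.4, -2. , -0.4,  2.2]))
[[315.76324743 233.82362072]]
[[314.53318699 129.7041514 ]] seen 315.20000000000005 136.0
t 6.65 tcp [ 0.5485 -0.0897  0.2203] n 3
[-0.0041, -0.0012, 0.0802, -0.0, 0.0002, -0.0022],
[-0.0042, -0.0012, 0.0802, -0.0, 0.0002, -0.0022],
[-0.0042, -0.0013, 0.0802, -0.0, 0.0002, -0.0022],
```

Request:
carry_out(
  targets=[
    [-0.005,-0.0015,0.07,0,0,-0.0065],
    [-0.004,-0.0015,0.09,0,0,0],
    [-0.0035,-0.001,0.08,0,0,0],
    [0,0,0.03,0,0,0],
    [0,0,0,0,0,0],
  ],
)

```text
time_s: 7.28
tcp_pos: [0.5422, -0.0871, 0.0847]
eef_rot: [179.9, 0.2, -7.0]
contact_force: [-0.1, 0.2, -0.1]
gripper_width: 0.0478
gripper_force: 0.0
```

```bash
python3 -c "
from h import *
print(r.get_state()['eef_rot'].round(2));plan([.5425,-.087,.036],rot(-7.05),3)"
```

```text
[ 1.7993e+02  1.6000e-01 -7.0400e+00]
t 7.275 tcp [ 0.5422 -0.0871  0.0847] n 3
[0.0003, -0.0001, 0.0325, 0.0004, 0.0009, 0.0001],
[0.0002, -0.0001, 0.0325, 0.0004, 0.0009, 0.0001],
[0.0002, -0.0001, 0.0325, 0.0004, 0.0009, 0.0001],
```

Request:
carry_out(
  targets=[
    [0,0,0.04,0,0,0],
    [0,0,0.03,0,0,0],
    [0,0,0.02,0,0,0],
    [0,0,0.007,0,0,0],
    [0,0,0,0,0,0],
  ],
)

```text
time_s: 7.9
tcp_pos: [0.5426, -0.0869, 0.0375]
eef_rot: [180.0, -0.0, -7.0]
contact_force: [0.2, -0.1, -0.5]
gripper_width: 0.0481
gripper_force: 0.0
```

Request:
carry_out(
  targets=[
    [0,0,0,0,0,0],
    [0,0,0,0,0,0],
    [0,0,0,0,0,0],
    [0,0,0,0,0,0],
    [0,0,0,0,0,0],
  ],
  hand=0,
  squeeze=30,
)

```text
time_s: 8.52
tcp_pos: [0.5427, -0.0869, 0.0376]
eef_rot: [-180.0, -0.0, -7.0]
contact_force: [-1.3, 0.3, 4.3]
gripper_width: 0.0293
gripper_force: 30.0
```

Gripped at 29 mm, which matches the pendant width. Now the lift.

Request:
carry_out(
  targets=[
    [0,0,-0.02,0,0,0],
    [0,0,-0.05,0,0,0],
    [0,0,-0.08,0,0,0],
    [0,0,-0.08,0,0,0],
    [0,0,-0.04,0,0,0],
  ],
)

```text
time_s: 9.15
tcp_pos: [0.543, -0.0868, 0.1751]
eef_rot: [-180.0, -0.2, -7.0]
contact_force: [-0.1, 0.2, -1.6]
gripper_width: 0.0298
gripper_force: 30.0
```

```bash
python3 -c "
from h import *
s=r.get_state();print(s['tcp_pos'].round(4),s['eef_rot'].round(2),s['gripper_width'],s['gripper_force'])
a=r.capture('scene');show('s2',a);d=r.capture('side');show('d2',d)
m=np.hstack([cv2.resize(a[150:320,390:510],None,fx=3.3,fy=3.3,interpolation=2),cv2.resize(d[215:410,95:250],None,fx=2.875,fy=2.875,interpolation=2)[:561]]);print(m.shape);show('m2',m)"
```

```text
[ 0.543  -0.0868  0.1751] [-1.7996e+02 -1.7000e-01 -7.0300e+00] 0.02975715045424454 29.99906301498413
(561, 842, 3)
```

View pics/m2.png

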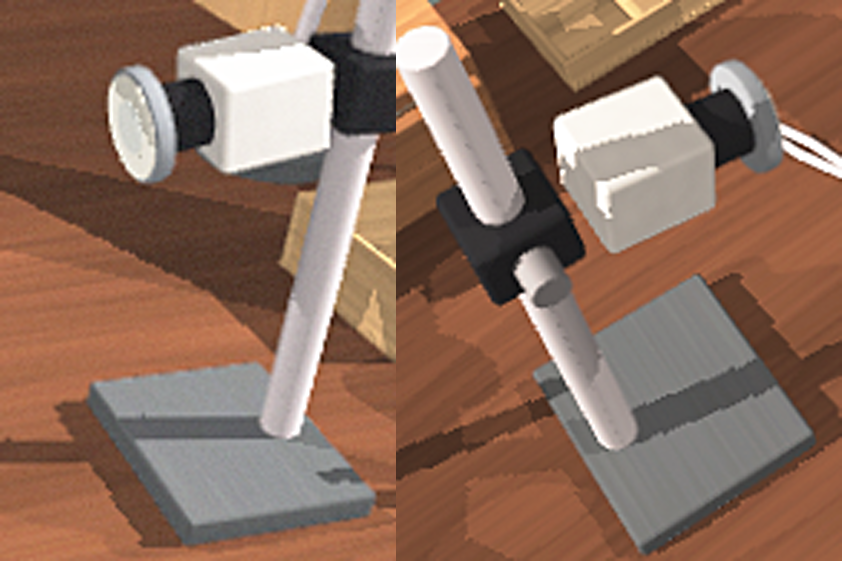

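The base plate corners in the crop are, for scene, (92,385), (190,525), (373,490), (265,363), with the head and ring clearly outlined. I'll fit the stand yaw, lens position and tilt together.

```bash
cat > lens.py <<'E'
from h import *
C={n:cam(n) for n in("scene","side")}
px={"scene":lambda p:np.array(p)/3.3+[390,150],"side":lambda p:(np.array(p)-[396,0])/2.875+[95,215]}
P=[[-.06,.07,.018],[-.06,-.07,.018],[.06,-.07,.018],[.06,.07,.018]]
PO={"scene":[(92,385),(190,525),(373,490),(265,363)],"side":[(812,437),(700,275),(537,375),(645,543)]}
# head corners: (x index 0 front 1 back, y sign, z sign); world +x side = stand -y
H={"scene":[(0,-1,1,228,87),(1,-1,1,332,72),(1,-1,-1,330,152),(0,-1,-1,225,172),(0,1,1,178,47),(1,1,1,283,25)],
"side":[(1,-1,1,555,120),(0,-1,1,660,77),(1,1,-1,615,250),(0,1,-1,713,203)]}
BB={"scene":(108,65,178,184),"side":(709,60,780,173)}
th=np.linspace(0,2*np.pi,90)
def f(q):
    X,Y,w,lx,ly,lz,a,s0,s1,t=q; o=[]
    Rs=R.from_euler("z",w).as_matrix(); RL=Rs@R.from_euler("y",-a).as_matrix(); L=np.array([lx,ly,lz])
    for n in C:
        o.append((proj(C[n],np.array(P)@Rs.T+[X,Y,0])-px[n](PO[n])).ravel())
        loc=np.array([[s0 if h[0]==0 else s1,.028*h[1],.025*h[2]] for h in H[n]])
        o.append((proj(C[n],loc@RL.T+L)-px[n]([h[3:] for h in H[n]])).ravel())
        ring=np.vstack([np.c_[0*th+d,.03*np.cos(th),.03*np.sin(th)] for d in(0,t)])
        u=proj(C[n],ring@RL.T+L); b=np.r_[u.min(0),u.max(0)]
        o.append(b-np.r_[px[n](BB[n][:2]),px[n](BB[n][2:])])
    o.append([(t-.009)*200,(s1-.1)*100])
    return np.concatenate(o)
for w0 in (1.57,1.3):
    s=least_squares(f,[.55,.43,w0,.555,.332,.227,.25,.04,.1,.008],loss="soft_l1",x_scale=[.1,.1,.3,.1,.1,.1,.2,.02,.02,.005])
    print(s.cost,s.x.round(4));
q=s.x; print(f(q).round(1).tolist()); J=s.jac;print("sd",np.sqrt(np.diag(np.linalg.inv(J.T@J))).round(4))
Rs=R.from_euler("z",q[2]); print("lens in stand",Rs.inv().apply(q[3:6]-[q[0],q[1],0]).round(4))
np.save("lens.npy",q)
E
python3 lens.py
```

```text
24.308503279289557 [0.5629 0.4272 1.482  0.5573 0.3307 0.2272 0.1554 0.0363 0.0935 0.0084]
24.308503279308788 [0.5629 0.4272 1.482  0.5573 0.3307 0.2272 0.1554 0.0363 0.0935 0.0084]
[-0.5, -2.4, -0.0, -1.6, 1.9, 0.5, -1.1, -1.8, 0.8, 0.6, 1.2, -1.9, -0.4, 0.9, 0.5, 2.0, 0.3, -0.4, -1.2, -0.1, 1.3, -0.3, 0.2, -0.0, 1.5, -0.8, 0.3, -1.3, -1.7, -1.6, -2.3, 2.0, -0.2, -1.7, 0.2, -1.9, 0.0, 2.5, 1.9, 2.2, 0.3, -0.4, 1.0, 0.2, -0.1, -0.7]
sd [0.0016 0.0013 0.0104 0.0011 0.0018 0.001  0.0173 0.0021 0.0021 0.0021]
lens in stand [-0.0965 -0.0029  0.2272]
```

The fit is consistent: lens 96 mm in front of the stand, 227 mm high, 0.155 rad down, yaw 84.9°. I'll plan to a standoff 60 mm short of the target.

```bash
cat > tgt.py <<'E'
from h import *
q=np.load("lens.npy"); RL=R.from_euler("z",q[2])*R.from_euler("y",-q[6]); L=q[3:6]
Rp=RL*R.from_euler("z",180,degrees=True); Rt=Rp*R.from_euler("x",180,degrees=True)
def tcp(d): return L+RL.apply([-d,0,0])+Rp.apply([.004,0,-.0004])
E
python3 -c "
from tgt import *
print(tcp(.13),tcp(.07),Rt.as_euler('xyz',degrees=True)); plan(tcp(.13),Rt,10)"
```

```text
[0.54557402 0.19894776 0.20610716] [0.55082846 0.25799121 0.21539487] [-180.            8.90491388  -95.08551738]
t 9.25 tcp [ 0.5437 -0.0867  0.1753] n 10
[-0.0066, -0.0568, -0.0061, 0.011, -0.0121, 0.1465],
[-0.0153, -0.0552, -0.0054, 0.011, -0.0121, 0.1465],
[-0.0236, -0.0522, -0.0045, 0.011, -0.0121, 0.1465],
[-0.0313, -0.0481, -0.0036, 0.011, -0.0121, 0.1465],
[-0.0383, -0.0427, -0.0026, 0.011, -0.0121, 0.1465],
[-0.0444, -0.0364, -0.0016, 0.011, -0.0121, 0.1465],
[-0.0495, -0.0292, -0.0006, 0.011, -0.0121, 0.1465],
[-0.0534, -0.0213, 0.0003, 0.011, -0.0121, 0.1465],
[-0.056, -0.0129, 0.0012, 0.011, -0.0121, 0.1465],
[-0.0573, -0.0041, 0.002, 0.011, -0.0121, 0.1465],
```

Request:
carry_out(
  targets=[
    [-0.007,-0.057,-0.006,0.011,-0.012,0.1465],
    [-0.015,-0.055,-0.0055,0.011,-0.012,0.1465],
    [-0.0235,-0.052,-0.0045,0.011,-0.012,0.1465],
    [-0.031,-0.048,-0.0035,0.011,-0.012,0.1465],
    [-0.038,-0.043,-0.0025,0.011,-0.012,0.1465],
  ],
)

```text
time_s: 9.88
tcp_pos: [0.543, 0.0566, 0.1866]
eef_rot: [-178.4, 4.5, -51.3]
contact_force: [0.3, -0.0, -1.2]
gripper_width: 0.0296
gripper_force: 30.0
```

Request:
carry_out(
  targets=[
    [-0.0445,-0.0365,-0.0015,0.011,-0.012,0.1465],
    [-0.0495,-0.029,-0.0005,0.011,-0.012,0.1465],
    [-0.0535,-0.0215,0,0.011,-0.012,0.1465],
    [-0.056,-0.013,0.001,0.011,-0.012,0.1465],
    [-0.0575,-0.004,0.002,0.011,-0.012,0.1465],
  ],
)

```text
time_s: 10.5
tcp_pos: [0.5441, 0.1994, 0.2019]
eef_rot: [179.6, 8.8, -95.5]
contact_force: [0.6, 0.4, -1.9]
gripper_width: 0.0298
gripper_force: 30.0
```

Request:
carry_out(
  targets=[
    [0,0,0,0,0,0],
    [0,0,0,0,0,0],
  ],
)

```text
time_s: 10.75
tcp_pos: [0.5442, 0.1984, 0.2022]
eef_rot: [179.7, 8.8, -95.0]
contact_force: [-0.2, 0.5, -1.3]
gripper_width: 0.0298
gripper_force: 30.0
```

```bash
python3 -c "
from tgt import *
s=r.get_state();print(s['eef_rot'].round(2),s['gripper_width'],s['gripper_force'],s['contact_force']); plan(tcp(.07),Rt,5)"
```

```text
[179.69   8.77 -95.03] 0.029813024512712286 29.999088943004608 [-0.17090595  0.53522702 -1.30891389]
t 10.75 tcp [0.5442 0.1984 0.2022] n 5
[-0.0245, -0.0005, -0.0016, 0.001, -0.0004, 0.0002],
[-0.0245, -0.0005, -0.0016, 0.001, -0.0004, 0.0002],
[-0.0245, -0.0005, -0.0016, 0.001, -0.0004, 0.0002],
[-0.0245, -0.0005, -0.0015, 0.001, -0.0004, 0.0002],
[-0.0245, -0.0005, -0.0015, 0.001, -0.0004, 0.0002],
```

Request:
carry_out(
  targets=[
    [-0.025,0,-0.0015,0.001,0,0],
    [-0.03,-0.001,-0.0015,0.001,0,0],
    [-0.03,-0.001,-0.0015,0.001,0,0],
    [-0.025,-0.001,-0.0015,0.001,0,0],
    [-0.0125,0,-0.0015,0.001,0,0],
  ],
)

```text
time_s: 11.38
tcp_pos: [0.5517, 0.2594, 0.2162]
eef_rot: [-179.9, 8.8, -95.1]
contact_force: [-0.2, -0.1, -1.9]
gripper_width: 0.0295
gripper_force: 30.0
```

Request:
carry_out(
  targets=[
    [0,0,0,0,0,0],
    [0,0,0,0,0,0],
  ],
)

```text
time_s: 11.62
tcp_pos: [0.5515, 0.2582, 0.216]
eef_rot: [-180.0, 8.8, -95.2]
contact_force: [0.1, -0.2, -1.2]
gripper_width: 0.0297
gripper_force: 30.0
```

```bash
python3 -c "
from tgt import *
s=r.get_state();print(s['eef_rot'].round(2),s['gripper_width'],s['gripper_force'],s['contact_force']); plan(tcp(.07),Rt,1)
a=r.capture('scene');d=r.capture('side');show('s3',a);show('d3',d)
# overlay predicted pendant outline from fk
Rq=R.from_euler('xyz',s['eef_rot'],degrees=True)*R.from_euler('x',180,degrees=True).inv(); o=np.array(s['tcp_pos'])-Rq.apply([0,0,.0276])
T=np.array([[-.015,0],[-.015,.04],[0,.056],[.015,.04],[.015,0],[-.015,0]])
th=np.linspace(0,6.28,60)
S,D=cam('scene'),cam('side');out=[]
for c,im,x0,y0 in((S,a,350,140),(D,d,180,210)):
    m=cv2.resize(im[y0:y0+120,x0:x0+100],None,fx=4,fy=4,interpolation=2)
    for x,col in((-.004,(255,0,0)),(.004,(0,0,255))):
        u=proj(c,o+Rq.apply(np.c_[np.full(6,x),T])); cv2.polylines(m,[np.int32((u-[x0,y0])*4)],False,col,1)
    u=proj(c,L+RL.apply(np.c_[0*th,.03*np.cos(th),.03*np.sin(th)]));cv2.polylines(m,[np.int32((u-[x0,y0])*4)],False,(0,255,0),1)
    out.append(m)
show('m3',np.hstack(out))"
```

```text
[-179.95    8.82  -95.15] 0.029728693082611682 29.999091625213623 [ 0.12029193 -0.21861294 -1.19932935]
t 11.625 tcp [0.5515 0.2582 0.216 ] n 1
[0.0006, 0.0014, 0.0011, -0.001, -0.0014, -0.0011],
```

View pics/m3.png

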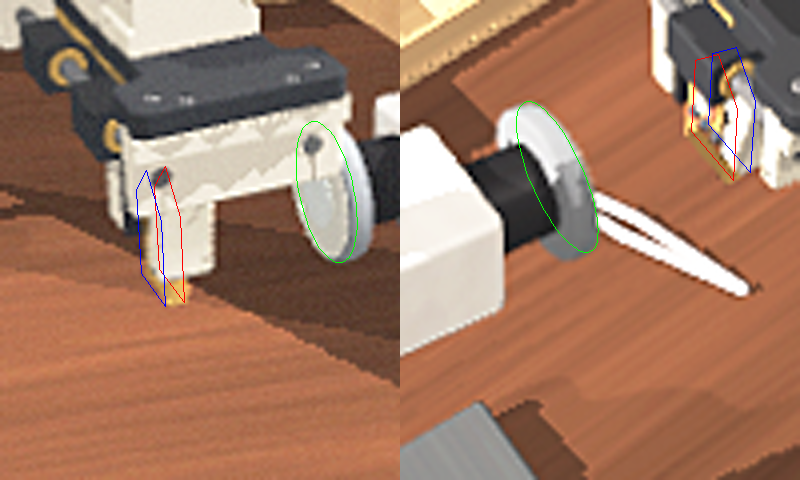

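The overlay shows the pendant's foot where predicted (about (175,302) in the left crop), and the fitted ring matches the lens within 2 px. All margins are well inside tolerance, so I'm handing in.

```bash
python3 -c "
from plant import r
s=r.get_state();print(s['time_s'],abs(s['qd']).max(),s['gripper_force']);print(r.close_job())"
```

```text
11.725 0.15406971503149253 29.998916387557983
the job is handed in; nothing more can be done
None
```

I slid the keeper to its end stop and lifted the fan pendant from the middle slot. I handed the job in at 11.7 s with it held still about 70 mm from the lens, leaned back 8.8° to face it. The hand-in returned no verdict, and I took no close-up of the other two pendants or the keeper after the lift.

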